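# Put the polishing kit away on the hobby bench

## Robot

A 6-joint arm with a two-finger parallel gripper is mounted at the origin on the work surface. World frame = base frame: x ahead of the robot, y to its left, z up, the work surface at z = 0. Lengths are in m, angles in rad, forces in N, time in s.
With the tool pointing down it reaches from about 0.275 to 0.85 m from the base axis. Payload 5.2 kg.
Tool frame: the origin (TCP) lies midway between the tips of the shut fingers; the grasp point (between the pads) lies 19 mm behind it; z points along the fingers, y is the direction in which the jaws open and shut (so a half turn about z gives the same grasp; the last joint's range is limited). The gripper opens to 85 mm and grips with 20 to 120 N. Pads are 22 mm wide; open, the fingers measure 114 mm over their backs; the gripper's body (76 mm by 85 mm) begins 54 mm behind the grasp point. The pads swing forward as they close: fully open they stand 13 mm farther back than shut.
Start: joints at [-1.454, 0.259, 1.535, -0, 1.348, -0.203], TCP at [0.173, -0.522, 0.231] pointing down, gripper open.
Joint ranges: [-3.14, 3.14], [-0.91, 2.08], [0.19, 2.58], [-1.22, 4.36], [0.22, 2.71], [-3.12, 3.12]. Speed limits (rad/s): [2.57, 2.57, 3.14, 3.14, 3.14, 3.14].

## Interface

Orientations are given as a 3x3 rotation matrix whose columns are the frame's x, y, z axes.
In Python, from station import bot, read_camera gives the robot as it stands.
- The arm moves only by the shell command python3 -m jog 'ROWS' [FORCE]. ROWS is JSON, a list of rows, each a list of 5 numbers: the shift along the tool's x, y, z in m, then the turn about the tool's z in rad, then the opening, from 0 (shut) to 1 (fully open). A call has exactly 10 rows; each row is the pose to reach, as a shift and turn from the pose measured when the call began, along the tool's axes at that moment; what a row does not reach only later rows make up. A row lasts 1/8 s, in which the tool goes at most 62.5 mm and 10.7 degrees, less where a joint would pass 70% of its speed; a pose out of reach is approached as far as the arm can. A call with a gripper value outside its range is refused whole. The fingers move at their own pace and stop on an object; FORCE is the grip in N (left out, the last holds). Time passes only in rows, so rows that repeat a pose let the fingers close, or fill a call up. It gives the time, the measured TCP pose, the force and the opening at its end, in the units of the state.
- bot.state(): the state, without advancing time (a new reading comes with each control period).
- read_camera(name): name is "scene" or "top" or "wrist"; returns a dict with "color" (420x560x3 uint8, red, green, blue), "camera_matrix" (3x3 intrinsics, pixels), "D" ([k1, k2, p1, p2, k3] as OpenCV has them; the pictures are not rectified), "R" (3x3) and "t" (3): a world point X has camera coordinates R X + t. Camera axes: x right, y down, z forward; pixel columns grow to the right and rows downward; lengths in m; the calibration is good to about 2 mm. A picture is of the moment at which its call begins. There is no depth.
- bot.hand_in(): hands the job in, once; it reports no verdict.
The state is a dict: "t": time; "joint_positions": joint angles; "qvel": joint speeds; "effort": joint torques, N m; "tcp_pos": TCP position; "tcp_rot": TCP orientation; "ft_force": force on the tool from outside, world axes, zero at the start; "moment": the same for the moment, N m; "width": opening from 0.0 (shut) to 1.0 (fully open).
Only numpy, scipy, OpenCV 4.12 (cv2) and the standard library are available. Lean on these libraries where they do the work, as an engineer would, in place of code of your own. Each camera call takes 0.05 s, during which the arm holds its last target. There are 200 camera calls.

## Task

Put the polishing kit back in its places: stand the duck figurine centred on its cork pad, lined up with the long oval outline, set the green-lidded jar in the green dish and the red-lidded jar in the red dish, and lay the rotary pen, button up, centred along the cradle between its four lime posts. The duck and the pen may point either way along their places. Leave the loupe and the oil bottle standing where they are.

Things in the scene. Friction and masses are not known exactly. Their poses are not given: they have to be found in the camera images.
- duck: Dark grey duck figurine, brass beak and wing strokes, on an oval brass plinth (76 x 36 x 8 mm). 134 mm long, 0.28 kg; its body is a level round barrel 52 mm across, axis 32 mm above the underside, top at 58 mm: pinch it across the middle at 30 to 40 mm. Head over x = +40 mm, up to 77 mm high. Origin: centre of the plinth's underside; x towards the beak, z up.
- duck_pad: Fixed flat cork pad, 140 x 84 mm, 6 mm thick, with a dark oval outline (130 x 72 mm, centred) for the duck. Origin: centre of the underside; x along the long side, z up; the duck stands on top, 6 mm above the origin.
- green_jar: Small white jar of polishing compound with a green lid and green band: 42 mm across the lid, 40 mm across the jar, 42 mm high (lid the upper 14 mm), about 70 g. Origin: centre of the underside; z up.
- red_jar: The same jar with a red lid and red band: 42 mm across the lid, 40 mm across the jar, 42 mm high, about 70 g. Origin: centre of the underside; z up.
- green_dish: Fixed shallow round green dish: 68 mm outside, 60 mm inside, rim 8 mm high, floor 4 mm thick (a jar in it stands 4 mm above the origin). Origin: centre of the underside; z up.
- red_dish: Fixed shallow round red dish: 68 mm outside, 60 mm inside, rim 8 mm high, floor 4 mm thick (a jar in it stands 4 mm above the origin). Origin: centre of the underside; z up.
- rotary_pen: Black cordless rotary pen, lying: square barrel 26 x 26 mm, rounded edges, from x = -72 to +32 mm, lime band at the tail, lime button on top, steel nose to x = +74 mm; 146 mm long, 0.16 kg. Origin: on the underside of the barrel, near the balance point and mid-length; x along the pen towards the nose, z up through the button.
- pen_cradle: Fixed aluminium plate 110 x 66 mm, 6 mm thick, with four lime posts rising 19 mm above it: a pair 40 mm apart (inner faces, across y) at x = +49 and -49 mm, each post 12 x 13 mm; 86 mm between the pairs stay free for fingers. The pen lies along x between the posts, on the plate, 6 mm above the origin. Origin: centre of the plate's underside; z up.
- loupe: Bystander: black and steel eye loupe, 40 mm across, 36 mm high, loose. To be left where it stands. Origin: centre of the underside; z up.
- oil_bottle: Bystander: small closed amber oil bottle, 34 mm across, 58 mm high, loose. To be left where it stands. Origin: centre of the underside; z up.
There are look-alikes about, which are no part of the job. Of the things that look like the red_dish, take the one that is nearest to the robot's base at the start. Several things look just like the red_jar: the one meant starts farthest to the robot's right.

How it is judged:
At the end, for the whole second after the job is handed in: Duck on its pad and pen between the posts, each within 15 mm of centre and 0.22 rad of line (either way round); each jar on the floor of its colour's dish, within 11 mm of centre; all upright (pen button up, tilt under 0.12 rad), heights within 3 mm, at rest (horizontal distance between duck and duck_pad below 0.015 m and z of duck in the frame of duck_pad between 0.003 and 0.009 m and angle between each of duck, green_jar, red_jar, rotary_pen's own z axis and vertical below 0.12 rad and linear speed of each of duck, green_jar, red_jar, rotary_pen below 0.02 m/s and angular speed of each of duck, green_jar, red_jar, rotary_pen below 0.2 rad/s and angle between the x axis of duck and the x axis of duck_pad, either way round below 0.22 rad and horizontal distance between green_jar and green_dish below 0.011 m and z of green_jar in the frame of green_dish between 0.001 and 0.007 m and horizontal distance between red_jar and red_dish below 0.011 m and z of red_jar in the frame of red_dish between 0.001 and 0.007 m and horizontal distance between rotary_pen and pen_cradle below 0.015 m and z of rotary_pen in the frame of pen_cradle between 0.003 and 0.009 m and angle between the x axis of rotary_pen and the x axis of pen_cradle, either way round below 0.22 rad); the robot touches nothing.
It fails at once if the loupe or the oil bottle is shifted by more than 20 mm or knocked over (distance of any of loupe, oil_bottle from where it was at the start of the episode above 0.02 m or angle between any of loupe, oil_bottle's own z axis and vertical above 0.5 rad).
It also fails if it takes over 120 s, if anything falls off the work surface, if the arm or the gripper's body presses on something with over 40 N, if the wrist force passes 120 N, or if a joint passes its speed limit or range.

## Working session

There is one attempt and no reset: what is moved stays moved. The work goes in short steps, Python scripts to look and compute and a shell command to move; the robot and the scene stay as the last step left them, time stands still between calls to the robot, and variables do not carry over. Pictures are saved under pics/ and viewed, about 12 in all and at most 16, crops included, and the job is handed in when it is done.

```bash
ls; mkdir -p pics
cat > h.py <<'E'
import numpy as np, cv2
from station import bot, read_camera
def snap(n,f=None):
    c=read_camera(n)
    if f: cv2.imwrite('pics/'+f,c['color'][:,:,::-1])
    return c
def ray(c,uv,z):
    "pixels -> world points on plane z"
    p=cv2.undistortPoints(np.array(uv,float).reshape(-1,1,2),c['camera_matrix'],c['D']).reshape(-1,2)
    d=np.c_[p,np.ones(len(p))]@c['R']; o=-c['R'].T@c['t']
    return o+d*((z-o[2])/d[:,2])[:,None]
E
python3 - <<'E'
from h import *
for n in('top','scene'):
    c=snap(n,n+'0.png'); print(n,-c['R'].T@c['t'],c['R'][2],c['camera_matrix'][0,0])
s=bot.state(); print(s)
E
```

```text
pics
top [ 0.27236001 -0.04718233  1.11802583] [ 0.19027488 -0.02907429 -0.98130024] 424.99376961197544
scene [ 1.39342946 -0.24797685  0.74401001] [-0.77841569  0.17464783 -0.6029653 ] 475.94078778663004
{'t': 0.1, 'joint_positions': array([-1.45377857e+00,  2.59268309e-01,  1.53596230e+00,  3.78726366e-06,
        1.34801841e+00, -2.02823077e-01]), 'qvel': array([-0.00051874, -0.00056207, -0.0028543 , -0.00036608,  0.0010535 ,
        0.00146292]), 'effort': array([ 1.79077255e-03, -4.46971607e+01, -2.91247326e+01, -3.24752118e-04,
        6.38417783e-03, -2.41219311e-05]), 'tcp_pos': array([ 0.17288355, -0.5216229 ,  0.23056336]), 'tcp_rot': array([[ 9.49285771e-01,  3.14414518e-01, -1.89712998e-04],
       [ 3.14414395e-01, -9.49284405e-01,  1.64546308e-03],
       [ 3.37265892e-04, -1.62166319e-03, -9.99998628e-01]]), 'ft_force': array([-0.1357742 ,  0.55667914,  0.23762212]), 'moment': array([ 0.03806239, -0.03057018, -0.01168149]), 'width': 0.998773088561292}
```

View pics/top0.png

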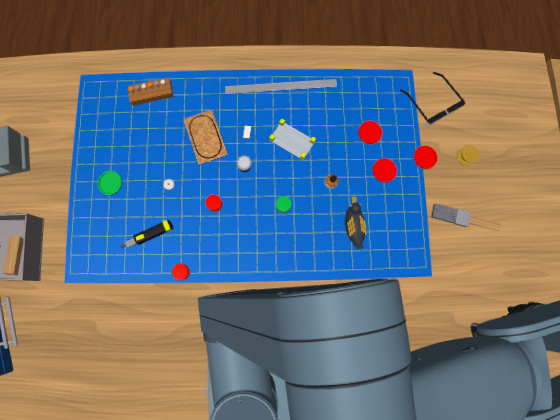

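View pics/scene0.png

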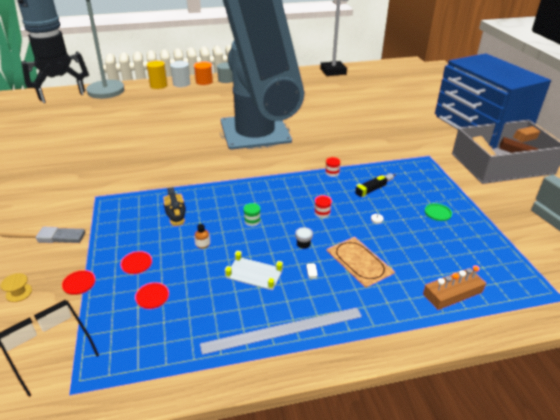

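Top view: duck (356,222), pen (148,234), green jar (284,204), red jars (214,203) and (180,272), red dishes (370,132), (384,170), (425,157), green dish (110,183), pad (206,137), cradle (292,139), loupe (245,163), bottle (331,181). The scene view agrees.

```bash
cat > m.py <<'E'
from h import *
c=snap('top'); im=c['color'].astype(int); hsv=cv2.cvtColor(c['color'],cv2.COLOR_RGB2HSV)
H,S,V=[hsv[...,i].astype(int) for i in range(3)]
def blobs(m,amin=25):
    n,l,st,ce=cv2.connectedComponentsWithStats(m.astype(np.uint8)*255)
    return [(st[i,4],ce[i],np.argwhere(l==i)[:,::-1]) for i in range(1,n) if st[i,4]>=amin]
roi=np.zeros(H.shape,bool); roi[70:285,65:440]=1
def show(name,m,z,amin=25):
    for a,ce,pts in blobs(m&roi,amin):
        r=cv2.minAreaRect(ray(c,pts,z)[:,:2].astype(np.float32)*1000)
        print(name,a,ce.round(1),'cen',ray(c,[ce],z)[0,:2].round(4),'rect',np.round(r[0],1),np.round(r[1],1),round(r[2],1))
show('red',((H<6)|(H>174))&(S>180)&(V>110),.042)
show('reddish z.008',((H<6)|(H>174))&(S>180)&(V>110),.008,200)
show('green',(H>55)&(H<85)&(S>130)&(V>60),.042)
show('greendish',(H>55)&(H<85)&(S>130)&(V>60),.006,300)
show('lime',(H>24)&(H<42)&(S>150)&(V>120),.025,6)
nb=~((H>95)&(H<125)&(S>120))
box=lambda x0,y0,x1,y1:np.pad(np.ones((y1-y0,x1-x0),bool),((y0,420-y1),(x0,560-x1)))
show('pad',nb&(S>60)&(H<25)&box(180,105,232,168),.006,200)
show('plate',(S<90)&(V>120)&box(265,115,320,162),.006,200)
dark=(V<75)
show('duck',nb&box(335,192,375,252),.03,80)
show('pen',nb&box(115,215,180,254),.018,80)
show('loupe',nb&box(233,152,257,175),.03,80)
show('bottle',nb&box(322,172,340,190),.03,40)
crop=lambda x,y:cv2.resize(c['color'][y-35:y+35,x-48:x+48,::-1],(400,292),interpolation=cv2.INTER_CUBIC)
cv2.imwrite('pics/crops.png',np.vstack([np.hstack([crop(356,222),crop(148,234)]),np.hstack([crop(206,137),crop(292,139)])]))
E
python3 m.py
```

```text
red 408 [369.8 132.1] cen [ 0.6584 -0.3366] rect [ 658.8 -337.3] [60.7 63.6] 86.0
red 418 [425.4 156.8] cen [ 0.5876 -0.4857] rect [ 588.  -485.5] [61.1 65. ] 41.9
red 435 [384.3 169.9] cen [ 0.5524 -0.3682] rect [ 552.2 -368.8] [63.4 60.5] 89.2
red 198 [213.3 202.6] cen [0.4727 0.0829] rect [472.9  82.6] [39.  39.2] 88.9
red 216 [179.9 271.6] cen [0.2981 0.1669] rect [298.3 166.8] [40.8 37.4] 89.3
reddish z.008 408 [369.8 132.1] cen [ 0.6706 -0.3458] rect [ 671.1 -346.5] [62.6 65.6] 86.0
reddish z.008 418 [425.4 156.8] cen [ 0.5976 -0.4995] rect [ 598.  -499.3] [63.  67.1] 41.9
reddish z.008 435 [384.3 169.9] cen [ 0.5612 -0.3784] rect [ 561.1 -378.9] [65.4 62.4] 89.2
reddish z.008 216 [179.9 271.6] cen [0.2989 0.1737] rect [299.1 173.6] [42.1 38.6] 89.3
green 455 [109.3 182.5] cen [0.5314 0.359 ] rect [531.7 358.7] [63.1 62.7] 2.9
green 209 [283.  203.9] cen [ 0.4658 -0.0963] rect [465.6 -97.6] [38.7 41.9] 88.9
greendish 455 [109.3 182.5] cen [0.5401 0.3726] rect [540.4 372.3] [65.2 64.8] 2.9
lime 20 [281.9 121.2] cen [ 0.6984 -0.1003] rect [ 697.4 -100.5] [10.9 14.6] 88.5
lime 20 
[... 187 characters left out ...]
7 -0.1538] rect [ 599.7 -154.3] [10.8 14.1] 87.9
lime 52 [165.9 225.3] cen [0.4181 0.2084] rect [418.1 208.6] [27.4 12.7] 27.4
lime 36 [139.3 236.9] cen [0.3887 0.278 ] rect [388.8 278. ] [10.8 21.5] 21.0
pad 1425 [205.  136.9] cen [0.6634 0.1115] rect [664.7 112. ] [139.1  82.7] 19.1
plate 853 [291.5 139.8] cen [ 0.6509 -0.1261] rect [ 654.1 -125.7] [121.7  82.1] 64.9
duck 733 [355.3 223.1] cen [ 0.4135 -0.284 ] rect [ 418.7 -284.4] [139.4  57.9] 5.9
pen 501 [149.  234.2] cen [0.3962 0.2544] rect [374.6 253.7] [ 71.7 142.5] 27.2
loupe 195 [243.2 162.7] cen [0.581  0.0057] rect [582.7   7.7] [44.8 44.6] 72.0
bottle 166 [330.8 180.9] cen [ 0.5273 -0.225 ] rect [ 528.5 -227.6] [37.6 43.7] 22.5
```

View pics/crops.png

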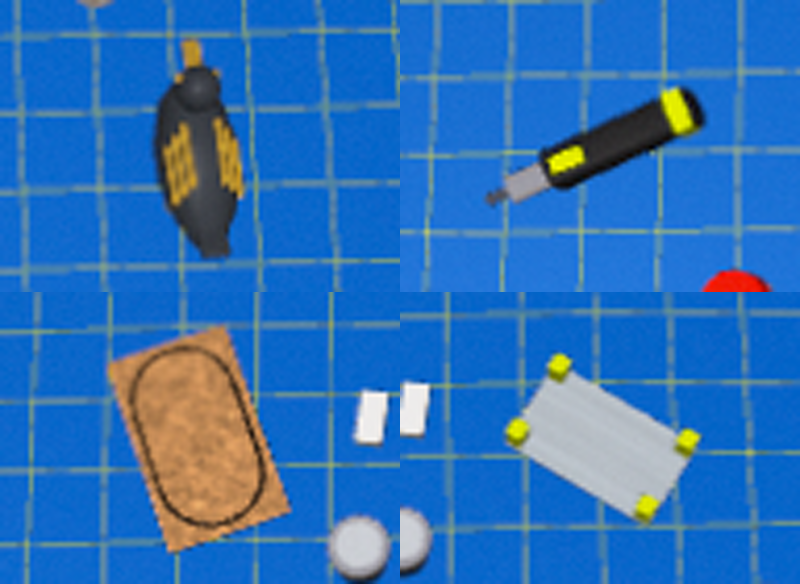

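```bash
cat > go.py <<'E'
import sys,numpy as np
from station import bot
def go(x,y,z,yaw=None):
    "shift in tool axes and turn to reach TCP x,y,z with tool x at yaw deg (mod 180)"
    s=bot.state(); R=s['tcp_rot']; psi=np.degrees(np.arctan2(R[1,0],R[0,0]))
    d=R.T@(np.array([x,y,z])-s['tcp_pos'])
    t=0 if yaw is None else (psi-yaw+90)%180-90
    print('t',round(s['t'],2),'tcp',s['tcp_pos'].round(4),'psi',psi.round(1),'-> shift',d.round(4),'turn',np.radians(t).round(3),'w',s['width'].round(3),'j6',s['joint_positions'][5].round(2))
if __name__=='__main__':
    a=sys.argv[1:]
    for k in a: go(*map(float,k.split(',')))
E
python3 go.py .415,-.284,.2,6 .415,-.284,.10,6
```

```text
Traceback (most recent call last):
  File "go.py", line 11, in <module>
    for k in a: go(*map(float,k.split(',')))
                ~~^^^^^^^^^^^^^^^^^^^^^^^^^^
  File "go.py", line 8, in go
    print('t',round(s['t'],2),'tcp',s['tcp_pos'].round(4),'psi',psi.round(1),'-> shift',d.round(4),'turn',np.radians(t).round(3),'w',s['width'].round(3),'j6',s['joint_positions'][5].round(2))
                                                                                                                                     ^^^^^^^^^^^^^^^^
AttributeError: 'float' object has no attribute 'round'
```

```bash
sed -i "s/s\['width'\].round(3)/round(s['width'],3)/" go.py
python3 go.py .415,-.284,.2,6
```

```text
t 0.15 tcp [ 0.1729 -0.5217  0.2307] psi 18.3 -> shift [ 0.3045 -0.1495  0.031 ] turn 0.215 w 1.002 j6 -0.2
```

```bash
python3 -m jog '[[0.05,-0.025,0.01,0.05,1],[0.10,-0.05,0.02,0.1,1],[0.15,-0.075,0.03,0.15,1],[0.2,-0.1,0.031,0.215,1],[0.25,-0.125,0.031,0.215,1],[0.304,-0.15,0.031,0.215,1],[0.304,-0.15,0.031,0.215,1],[0.304,-0.15,0.031,0.215,1],[0.304,-0.15,0.031,0.215,1],[0.304,-0.15,0.031,0.215,1]]' 60
python3 - <<'E'
from h import *
c=snap('wrist','w1.png'); s=bot.state(); print(s['tcp_pos'],s['t'],-c['R'].T@c['t'],c['R'][2])
import go; go.go(.415,-.284,.01,6)
E
```

```text
t: 1.4
tcp_pos: [0.4134, -0.2848, 0.1999]
tcp_rot: [[0.995, 0.102, -0.0], [0.102, -0.995, 0.001], [-0.0, -0.001, -1.0]]
ft_force: [0.4, -0.0, 0.9]
width: 1.003
[ 0.4135538  -0.28470095  0.19993826] 1.45 [ 0.48990961 -0.27671412  0.34299801] [-0.29710907 -0.02871254 -0.95441175]
t 1.45 tcp [ 0.4136 -0.2847  0.1999] psi 5.9 -> shift [ 0.0015 -0.0003  0.1899] turn -0.002 w 1.002 j6 0.64
```

View pics/w1.png

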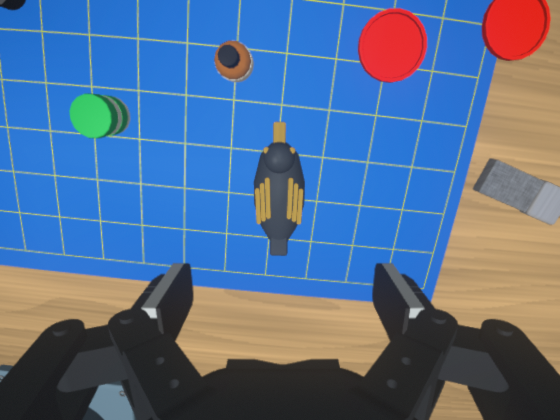

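Run:
```python
from h import *
c=snap('wrist')
for n,uv,z in [('beak',(280,122),.062),('head',(279,157),.062),('tail',(279,256),.04),('L',(254,195),.032),('R',(305,195),.032),('redjar?bottle',(233,60),.04),('greenlid',(96,116),.042),('reddish',(392,46),.006)]:
    print(n,ray(c,[uv],z).round(4))
```

```text
beak [[ 0.48  -0.275  0.062]]
head [[ 0.4496 -0.2772  0.062 ]]
tail [[ 0.3414 -0.2876  0.04  ]]
L [[ 0.4037 -0.2555  0.032 ]]
R [[ 0.4091 -0.3077  0.032 ]]
redjar?bottle [[ 0.5288 -0.2276  0.04  ]]
greenlid [[ 0.4684 -0.1013  0.042 ]]
reddish [[ 0.5628 -0.3774  0.006 ]]
```

Wrist view: duck upright, axis nearly vertical in the picture at col 280 (beak 122, tail 256), centre about (0.410,-0.281), yaw 5.5°. Descend and grip.

```bash
python3 -m jog '[[-0.003,-0.004,0.05,0,1],[-0.003,-0.004,0.1,0,1],[-0.003,-0.004,0.14,0,1],[-0.003,-0.004,0.17,0,1],[-0.003,-0.004,0.188,0,1],[-0.003,-0.004,0.188,0,1],[-0.003,-0.004,0.188,0,0],[-0.003,-0.004,0.188,0,0],[-0.003,-0.004,0.188,0,0],[-0.003,-0.004,0.188,0,0]]' 50
python3 go.py .410,-.281,.15,6 .6647,.112,.15,19
```

```text
t: 2.75
tcp_pos: [0.4108, -0.2813, 0.0134]
tcp_rot: [[0.995, 0.103, 0.001], [0.103, -0.995, -0.0], [0.001, 0.0, -1.0]]
ft_force: [-0.8, 0.6, 5.0]
width: 0.597
t 2.75 tcp [ 0.4108 -0.2813  0.0134] psi 5.9 -> shift [-0.0006 -0.0003 -0.1366] turn -0.002 w 0.597 j6 0.64
t 2.75 tcp [ 0.4108 -0.2813  0.0134] psi 5.9 -> shift [ 0.2931 -0.3651 -0.1364] turn -0.229 w 0.597 j6 0.64
```

```bash
python3 -m jog '[[0,0,-0.04,0,0],[0,0,-0.09,0,0],[0,0,-0.136,0,0],[0.03,-0.037,-0.136,-0.05,0],[0.06,-0.074,-0.136,-0.1,0],[0.09,-0.111,-0.136,-0.15,0],[0.12,-0.148,-0.136,-0.2,0],[0.15,-0.187,-0.136,-0.229,0],[0.18,-0.224,-0.136,-0.229,0],[0.21,-0.262,-0.136,-0.229,0]]'
python3 go.py .6647,.112,.15,19.1 .6647,.112,.022,19.1
```

```text
t: 4.0
tcp_pos: [0.5931, 0.0024, 0.1501]
tcp_rot: [[0.945, 0.326, 0.002], [0.326, -0.945, -0.001], [0.002, 0.001, -1.0]]
ft_force: [0.7, -0.1, -2.3]
width: 0.591
t 4.0 tcp [0.5931 0.0024 0.1501] psi 19.0 -> shift [ 0.1034 -0.0803  0.0002] turn -0.001 w 0.591 j6 1.06
t 4.0 tcp [0.5931 0.0024 0.1501] psi 19.0 -> shift [ 0.1032 -0.0804  0.1282] turn -0.001 w 0.591 j6 1.06
```

```bash
python3 -m jog '[[0.035,-0.027,0,0,0],[0.07,-0.054,0,0,0],[0.103,-0.08,0,0,0],[0.103,-0.08,0,0,0],[0.103,-0.08,0.02,0,0],[0.103,-0.08,0.05,0,0],[0.103,-0.08,0.08,0,0],[0.103,-0.08,0.105,0,0],[0.103,-0.08,0.12,0,0],[0.103,-0.08,0.12,0,0]]'
python3 - <<'E'
from h import *
c=snap('wrist','w2.png');import go; go.go(.6647,.112,.0195,19.1)
E
```

```text
t: 5.25
tcp_pos: [0.6636, 0.111, 0.0292]
tcp_rot: [[0.946, 0.325, -0.001], [0.325, -0.946, -0.001], [-0.001, 0.001, -1.0]]
ft_force: [0.6, 0.3, -2.9]
width: 0.587
t 5.3 tcp [0.6646 0.1112 0.0304] psi 19.0 -> shift [ 0.0003 -0.0007  0.0109] turn -0.002 w 0.595 j6 1.24
```

View pics/w2.png

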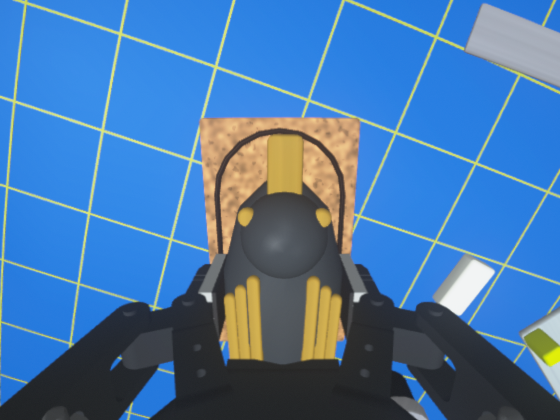

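The duck hangs over the pad, centred (beak col 285, pad edges 202–358) and aligned. Lower, release, lift.

```bash
python3 -m jog '[[0,0,0.005,0,0],[0,0,0.01,0,0],[0,0,0.0115,0,0],[0,0,0.0115,0,0],[0,0,0.0115,0,1],[0,0,0.0115,0,1],[0,0,0.0115,0,1],[0,0,0.009,0,1],[0,0,-0.03,0,1],[0,0,-0.08,0,1]]'
python3 go.py .468,.083,.15,50 .468,.083,.09,19
```

```text
t: 6.55
tcp_pos: [0.6634, 0.1112, 0.1099]
tcp_rot: [[0.946, 0.326, -0.002], [0.326, -0.946, -0.001], [-0.002, 0.0, -1.0]]
ft_force: [0.9, 0.5, -0.1]
width: 0.998
t 6.55 tcp [0.6634 0.1112 0.1099] psi 19.0 -> shift [-0.194  -0.0369 -0.0397] turn -0.541 w 0.998 j6 1.24
t 6.55 tcp [0.6634 0.1112 0.1099] psi 19.0 -> shift [-0.1939 -0.0369  0.0203] turn -0.0 w 0.998 j6 1.24
```

```bash
python3 -m jog '[[-0.02,0,-0.03,0,1],[-0.06,-0.01,-0.04,0,1],[-0.1,-0.02,-0.04,0,1],[-0.15,-0.03,-0.04,0,1],[-0.19,-0.037,-0.04,0,1],[-0.19,-0.037,-0.04,0,1],[-0.19,-0.037,-0.04,0,1],[-0.19,-0.037,-0.04,0,1],[-0.19,-0.037,-0.04,0,1],[-0.19,-0.037,-0.04,0,1]]'
cat > lid.py <<'E'
from h import *
import sys,go
def lid(col,z=.042,amin=800):
    c=snap('wrist'); h=cv2.cvtColor(c['color'],cv2.COLOR_RGB2HSV); H,S,V=[h[...,i].astype(int) for i in range(3)]
    m=((H<6)|(H>174)) if col=='red' else (H>50)&(H<85)
    m=(m&(S>130)&(V>100)).astype(np.uint8)
    for k in cv2.findContours(m,cv2.RETR_EXTERNAL,cv2.CHAIN_APPROX_NONE)[0]:
        if cv2.contourArea(k)>amin:
            w=ray(c,k.reshape(-1,2),z)[:,:2].astype(np.float32); (p,r)=cv2.minEnclosingCircle(w)
            print('px',k.reshape(-1,2).mean(0).round(),'area',cv2.contourArea(k),'centre',np.round(p,4),'r',round(r,4),'rect',np.round(cv2.minAreaRect(w)[1],4))
lid(sys.argv[1],float(sys.argv[2]))
E
python3 lid.py red .042; python3 go.py .4727,.0829,.010,19
```

```text
t: 7.8
tcp_pos: [0.4722, 0.0844, 0.15]
tcp_rot: [[0.945, 0.326, -0.002], [0.326, -0.945, -0.001], [-0.002, -0.0, -1.0]]
ft_force: [-0.7, -0.3, 0.1]
width: 0.994
px [283. 192.] area 1748.5 centre [0.4776 0.0863] r 0.0225 rect [0.0442 0.0394]
t 7.85 tcp [0.472  0.0844 0.15  ] psi 19.0 -> shift [0.0005 0.0016 0.14  ] turn 0.0 w 0.996 j6 1.18
```

```bash
python3 -m jog '[[0.003,0.001,0.05,0,1],[0.003,0.001,0.09,0,1],[0.003,0.001,0.12,0,1],[0.003,0.001,0.139,0,1],[0.003,0.001,0.139,0,1],[0.003,0.001,0.139,0,0],[0.003,0.001,0.139,0,0],[0.003,0.001,0.139,0,0],[0.003,0.001,0.139,0,0],[0.003,0.001,0.139,0,0]]' 40
python3 go.py .475,.084,.15 .562,-.378,.15,19
```

```text
t: 9.1
tcp_pos: [0.4757, 0.0843, 0.0122]
tcp_rot: [[0.945, 0.326, -0.0], [0.326, -0.945, -0.001], [-0.0, 0.001, -1.0]]
ft_force: [-1.1, -0.1, 5.0]
width: 0.474
t 9.1 tcp [0.4757 0.0843 0.0122] psi 19.0 -> shift [-0.0008  0.0002 -0.1378] turn 0.0 w 0.474 j6 1.18
t 9.1 tcp [0.4757 0.0843 0.0122] psi 19.0 -> shift [-0.069   0.4653 -0.1374] turn 0.0 w 0.474 j6 1.18
```

```bash
python3 -m jog '[[0,0,-0.05,0,0],[0,0,-0.11,0,0],[-0.006,0.04,-0.137,0,0],[-0.014,0.095,-0.137,0,0],[-0.022,0.15,-0.137,0,0],[-0.03,0.205,-0.137,0,0],[-0.038,0.26,-0.137,0,0],[-0.046,0.315,-0.137,0,0],[-0.054,0.365,-0.137,0,0],[-0.06,0.41,-0.137,0,0]]'
python3 lid.py red .008; python3 go.py .562,-.378,.15 .562,-.378,.0175
```

```text
t: 10.35
tcp_pos: [0.5524, -0.3248, 0.1498]
tcp_rot: [[0.946, 0.325, 0.0], [0.325, -0.946, -0.001], [-0.0, 0.001, -1.0]]
ft_force: [0.6, 1.2, -0.6]
width: 0.473
px [282. 273.] area 7701.0 centre [ 0.4566 -0.3575] r 0.0668 rect [0.1305 0.1039]
px [466. 206.] area 3477.0 centre [ 0.5986 -0.4975] r 0.035 rect [0.0689 0.0668]
px [338. 201.] area 3564.0 centre [ 0.5633 -0.3772] r 0.0339 rect [0.0661 0.0659]
px [351.  73.] area 4950.0 centre [ 0.6723 -0.345 ] r 0.0336 rect [0.0655 0.0659]
t 10.4 tcp [ 0.5532 -0.3309  0.1497] psi 18.8 -> shift [-0.0068  0.0474  0.0001] turn 0.0 w 0.475 j6 0.53
t 10.4 tcp [ 0.5532 -0.3309  0.1497] psi 18.8 -> shift [-0.0068  0.0465  0.1326] turn 0.0 w 0.475 j6 0.53
```

```bash
python3 lid.py red .179; python3 go.py .5632,-.3773,.15 .5632,-.3773,.0175
```

```text
px [283. 273.] area 7682.5 centre [ 0.5589 -0.3293] r 0.0266 rect [0.0522 0.0413]
px [460. 204.] area 3480.5 centre [ 0.6153 -0.3821] r 0.0139 rect [0.0275 0.0266]
px [331. 200.] area 3587.0 centre [ 0.6008 -0.3341] r 0.0136 rect [0.0265 0.0263]
px [342.  71.] area 4968.5 centre [ 0.6444 -0.3209] r 0.0135 rect [0.0262 0.0263]
t 10.45 tcp [ 0.5526 -0.3279  0.1495] psi 18.8 -> shift [-0.0059  0.0502 -0.0003] turn 0.0 w 0.471 j6 0.54
t 10.45 tcp [ 0.5526 -0.3279  0.1495] psi 18.8 -> shift [-0.0059  0.0497  0.1322] turn 0.0 w 0.471 j6 0.54
```

```bash
python3 -m jog '[[-0.003,0.025,0,0,0],[-0.007,0.05,0,0,0],[-0.007,0.05,0.03,0,0],[-0.007,0.05,0.07,0,0],[-0.007,0.05,0.1,0,0],[-0.007,0.05,0.12,0,0],[-0.007,0.05,0.128,0,0],[-0.007,0.05,0.133,0,0],[-0.007,0.05,0.133,0,0],[-0.007,0.05,0.133,0,0]]'
python3 go.py .5627,-.3775,.016
```

```text
t: 11.7
tcp_pos: [0.5628, -0.3785, 0.0178]
tcp_rot: [[0.947, 0.322, 0.002], [0.322, -0.947, -0.005], [0.001, 0.005, -1.0]]
ft_force: [0.6, 0.1, -0.8]
width: 0.474
t 11.7 tcp [ 0.5628 -0.3785  0.0178] psi 18.8 -> shift [ 0.0002 -0.001   0.0018] turn 0.0 w 0.474 j6 0.49
```

```bash
python3 -m jog '[[0,-0.001,0.001,0,0],[0,-0.001,0.002,0,0],[0,-0.001,0.002,0,0],[0,-0.001,0.002,0,1],[0,-0.001,0.002,0,1],[0,-0.001,0.002,0,1],[0,-0.001,0.0,0,1],[0,-0.001,-0.04,0,1],[0,-0.001,-0.09,0,1],[0,-0.001,-0.14,0,1]]'
python3 lid.py red .046; python3 go.py .468,-.099,.15,19
```

```text
t: 12.95
tcp_pos: [0.562, -0.3767, 0.1592]
tcp_rot: [[0.947, 0.322, 0.002], [0.322, -0.947, -0.005], [0.001, 0.005, -1.0]]
ft_force: [-0.1, -0.9, 0.4]
width: 0.998
px [411. 196.] area 3414.5 centre [ 0.6035 -0.4789] r 0.03 rect [0.0584 0.0583]
px [283. 191.] area 3470.0 centre [ 0.5721 -0.3746] r 0.0296 rect [0.0575 0.0572]
px [288.  64.] area 4748.5 centre [ 0.6677 -0.3455] r 0.0293 rect [0.0568 0.0571]
t 13.0 tcp [ 0.5648 -0.3791  0.1678] psi 18.8 -> shift [-0.0015 -0.2966  0.013 ] turn -0.004 w 0.998 j6 0.49
```

```bash
python3 -m jog '[[0,-0.05,0,0,1],[0,-0.1,0,0,1],[-0.001,-0.15,0,0,1],[-0.001,-0.2,0.01,0,1],[-0.0015,-0.25,0.018,0,1],[-0.0015,-0.296,0.018,0,1],[-0.0015,-0.296,0.018,0,1],[-0.0015,-0.296,0.018,0,1],[-0.0015,-0.296,0.018,0,1],[-0.0015,-0.296,0.018,0,1]]'
python3 lid.py green .042; python3 go.py .468,-.099,.012,19
```

```text
t: 14.25
tcp_pos: [0.4686, -0.1007, 0.145]
tcp_rot: [[0.947, 0.321, 0.011], [0.321, -0.947, -0.013], [0.006, 0.016, -1.0]]
ft_force: [1.2, 0.4, -0.4]
width: 1.003
px [275. 203.] area 1990.0 centre [ 0.4707 -0.0941] r 0.0232 rect [0.0401 0.0458]
t 14.3 tcp [ 0.4685 -0.1005  0.1449] psi 18.7 -> shift [-0.0008 -0.0038  0.1329] turn -0.005 w 0.995 j6 0.81
```

```bash
python3 -m jog '[[0,-0.0065,0.04,0,1],[0,-0.0065,0.08,0,1],[0,-0.0065,0.11,0,1],[0,-0.0065,0.133,0,1],[0,-0.0065,0.133,0,1],[0,-0.0065,0.133,0,0],[0,-0.0065,0.133,0,0],[0,-0.0065,0.133,0,0],[0,-0.0065,0.133,0,0],[0,-0.0065,0.133,0,0]]'
python3 go.py .468,-.096,.15 .540,.3725,.15,19
```

```text
t: 15.55
tcp_pos: [0.4687, -0.0965, 0.0131]
tcp_rot: [[0.947, 0.321, 0.013], [0.321, -0.947, -0.014], [0.008, 0.018, -1.0]]
ft_force: [-0.8, 0.5, 5.5]
width: 0.479
t 15.55 tcp [ 0.4687 -0.0965  0.0131] psi 18.7 -> shift [ 0.0006  0.0018 -0.1369] turn 0.0 w 0.479 j6 0.82
t 15.55 tcp [ 0.4687 -0.0965  0.0131] psi 18.7 -> shift [ 0.2192 -0.4188 -0.1426] turn -0.005 w 0.479 j6 0.82
```

```bash
python3 -m jog '[[0,0,-0.05,0,0],[0,0,-0.11,0,0],[0.02,-0.04,-0.14,0,0],[0.045,-0.09,-0.14,0,0],[0.07,-0.14,-0.14,0,0],[0.097,-0.19,-0.14,0,0],[0.123,-0.24,-0.14,0,0],[0.15,-0.29,-0.14,0,0],[0.165,-0.32,-0.14,0,0],[0.165,-0.32,-0.14,0,0]]'
python3 lid.py green .008; python3 lid.py green .179; python3 go.py .540,.3725,.15 .540,.3725,.0172
```

```text
t: 16.8
tcp_pos: [0.5201, 0.264, 0.1489]
tcp_rot: [[0.946, 0.324, 0.014], [0.324, -0.946, -0.014], [0.009, 0.017, -1.0]]
ft_force: [0.1, 0.2, -1.6]
width: 0.476
px [282. 286.] area 8151.5 centre [0.4289 0.2303] r 0.0651 rect [0.128  0.1014]
px [171. 137.] area 4384.0 centre [0.5403 0.3743] r 0.034 rect [0.0664 0.0671]
px [282. 286.] area 8156.5 centre [0.5261 0.2652] r 0.026 rect [0.0512 0.0405]
px [169. 136.] area 4389.5 centre [0.5708 0.3234] r 0.0136 rect [0.0266 0.0267]
t 16.9 tcp [0.52   0.2614 0.1488] psi 18.8 -> shift [ 0.0548 -0.0986 -0.0026] turn 0.0 w 0.479 j6 1.54
t 16.9 tcp [0.52   0.2614 0.1488] psi 18.8 -> shift [ 0.0538 -0.1011  0.1301] turn 0.0 w 0.479 j6 1.54
```

```bash
python3 -m jog '[[0.025,-0.05,0,0,0],[0.052,-0.1,0,0,0],[0.052,-0.1,0,0,0],[0.052,-0.1,0.03,0,0],[0.052,-0.102,0.07,0,0],[0.052,-0.102,0.1,0,0],[0.052,-0.102,0.12,0,0],[0.052,-0.102,0.128,0,0],[0.052,-0.102,0.128,0,0],[0.052,-0.102,0.128,0,0]]'
python3 go.py .540,.373,.0165
```

```text
t: 18.15
tcp_pos: [0.5389, 0.3727, 0.0207]
tcp_rot: [[0.947, 0.321, 0.015], [0.322, -0.947, -0.014], [0.01, 0.018, -1.0]]
ft_force: [0.3, 0.3, -1.3]
width: 0.475
t 18.15 tcp [0.5389 0.3727 0.0207] psi 18.8 -> shift [ 0.0011 -0.      0.0042] turn 0.0 w 0.475 j6 1.7
```

```bash
python3 -m jog '[[0,0,0.002,0,0],[0,0,0.0035,0,0],[0,0,0.004,0,0],[0,0,0.004,0,1],[0,0,0.004,0,1],[0,0,0.004,0,1],[0,0,0.002,0,1],[0,0,-0.04,0,1],[0,0,-0.09,0,1],[0,0,-0.13,0,1]]'
python3 go.py .40,.247,.2,22.9
python3 - <<'E'
from h import *
for n in('top',): snap(n,'top2.png')
E
```

```text
t: 19.4
tcp_pos: [0.5373, 0.3747, 0.1529]
tcp_rot: [[0.947, 0.321, 0.016], [0.322, -0.947, -0.013], [0.011, 0.018, -1.0]]
ft_force: [0.9, -0.2, -0.6]
width: 0.999
t 19.4 tcp [0.5373 0.3747 0.1529] psi 18.8 -> shift [-0.1706  0.0776 -0.0476] turn -0.072 w 0.999 j6 1.7
```

View pics/top2.png

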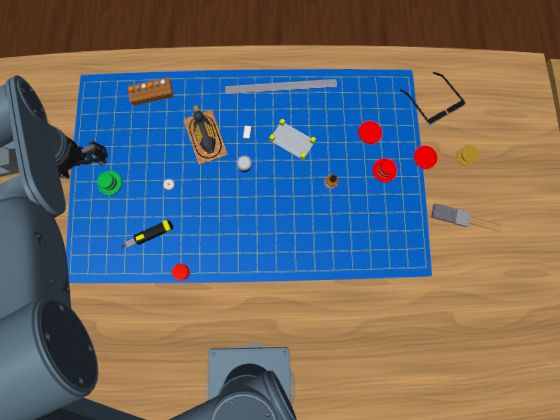

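Top view: red jar in the near red dish (384,170), green jar in its dish (109,182), duck on pad (206,133), bystanders unmoved. Next the pen.

```bash
python3 -m jog '[[0,0,-0.03,-0.17,1],[-0.02,0.01,-0.045,-0.35,1],[-0.05,0.02,-0.047,-0.52,1],[-0.08,0.035,-0.047,-0.7,1],[-0.11,0.05,-0.047,-0.87,1],[-0.14,0.065,-0.047,-1.05,1],[-0.17,0.078,-0.047,-1.23,1],[-0.17,0.078,-0.047,-1.4,1],[-0.17,0.078,-0.047,-1.58,1],[-0.17,0.078,-0.047,-1.642,1]]'
python3 - <<'E'
from h import *
c=snap('wrist','w3.png');import go; go.go(.40,.247,.003,112.9)
E
```

```text
t: 20.7
tcp_pos: [0.4027, 0.2479, 0.2042]
tcp_rot: [[-0.391, 0.92, 0.025], [0.92, 0.391, -0.009], [-0.018, 0.019, -1.0]]
ft_force: [0.7, -0.9, -0.6]
width: 1.006
t 20.75 tcp [0.4027 0.2479 0.2041] psi 113.1 -> shift [ 0.0039 -0.0067  0.201 ] turn 0.003 w 0.999 j6 -0.07
```

View pics/w3.png

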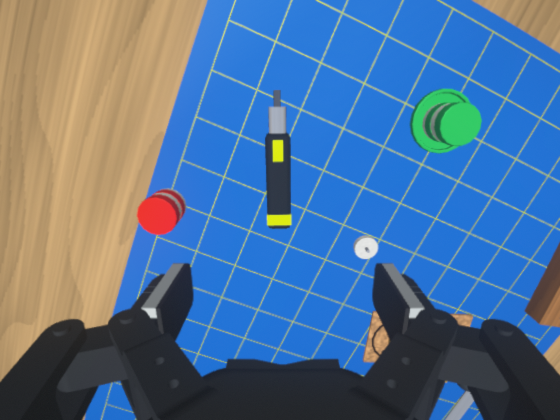

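Pen seen button up: nose tip (277,91), barrel front (278,134), tail (279,228); axis vertical in the picture.

Run:
```python
from h import *
c=snap('wrist'); import go
n,f,t,b=[ray(c,[p],z)[0] for p,z in [((277,91),.013),((278,134),.024),((279,228),.018),((279,180),.026)]]
u=(n-t)[:2]/np.linalg.norm((n-t)[:2]); yaw=np.degrees(np.arctan2(u[1],u[0]))
print(n,f,t,'len',np.linalg.norm((n-t)[:2]),yaw,'centres',n[:2]-.074*u,f[:2]-.032*u,t[:2]+.072*u)
o=np.mean([n[:2]-.074*u,f[:2]-.032*u,t[:2]+.072*u],0); go.go(*o,.003,yaw); go.go(*o,.1,yaw)
```

```text
[0.36568389 0.33203926 0.013     ] [0.38268486 0.29416165 0.024     ] [0.424326   0.19835125 0.018     ] len 0.14598418572719046 113.68461015156342 centres [0.39540983 0.26427224] [0.39553932 0.264857  ] [0.39540347 0.26428673]
t 20.8 tcp [0.4027 0.248  0.2041] psi 112.9 -> shift [ 0.0217 -0.0041  0.2007] turn -0.014 w 1.002 j6 -0.06
t 20.8 tcp [0.4027 0.248  0.2041] psi 112.9 -> shift [ 0.0199 -0.0022  0.1037] turn -0.014 w 1.002 j6 -0.06
```

```bash
python3 -m jog '[[0.02,-0.002,0.05,-0.014,1],[0.02,-0.003,0.1,-0.014,1],[0.021,-0.003,0.15,-0.014,1],[0.0215,-0.004,0.18,-0.014,1],[0.0215,-0.004,0.2,-0.014,1],[0.0215,-0.004,0.2,-0.014,1],[0.0215,-0.004,0.2,-0.014,0],[0.0215,-0.004,0.2,-0.014,0],[0.0215,-0.004,0.2,-0.014,0],[0.0215,-0.004,0.2,-0.014,0]]' 50
python3 go.py .3954,.2645,.12 .6492,-.1268,.12,57.1
```

```text
t: 22.05
tcp_pos: [0.3959, 0.2645, 0.0046]
tcp_rot: [[-0.401, 0.916, 0.026], [0.916, 0.401, -0.009], [-0.018, 0.02, -1.0]]
ft_force: [-2.3, -0.8, 7.3]
width: 0.299
t 22.05 tcp [0.3959 0.2645 0.0046] psi 113.6 -> shift [-0.0019  0.0018 -0.1153] turn 0.0 w 0.299 j6 -0.03
t 22.05 tcp [0.3959 0.2645 0.0046] psi 113.6 -> shift [-0.4621  0.0773 -0.1054] turn 0.987 w 0.299 j6 -0.03
```

```bash
python3 -m jog '[[0,0,-0.05,0,0],[0,0,-0.105,0,0],[-0.05,0.008,-0.105,0.12,0],[-0.1,0.016,-0.105,0.25,0],[-0.155,0.025,-0.105,0.37,0],[-0.21,0.035,-0.105,0.5,0],[-0.265,0.044,-0.105,0.65,0],[-0.32,0.053,-0.105,0.8,0],[-0.375,0.062,-0.105,0.987,0],[-0.4,0.067,-0.105,0.987,0]]'
python3 - <<'E'
from h import *
c=snap('wrist','w4.png');import go; go.go(.6492,-.1268,.12,57.1); go.go(.6492,-.1268,.02,57.1)
E
```

```text
t: 23.3
tcp_pos: [0.6161, -0.0771, 0.1182]
tcp_rot: [[0.547, 0.837, 0.026], [0.837, -0.547, -0.01], [0.006, 0.027, -1.0]]
ft_force: [-0.1, -0.4, -2.5]
width: 0.292
t 23.35 tcp [ 0.6176 -0.0791  0.1183] psi 56.9 -> shift [-0.0227  0.0525 -0.0003] turn -0.004 w 0.291 j6 0.27
t 23.35 tcp [ 0.6176 -0.0791  0.1183] psi 56.9 -> shift [-0.0233  0.0495  0.0997] turn -0.004 w 0.291 j6 0.27
```

View pics/w4.png

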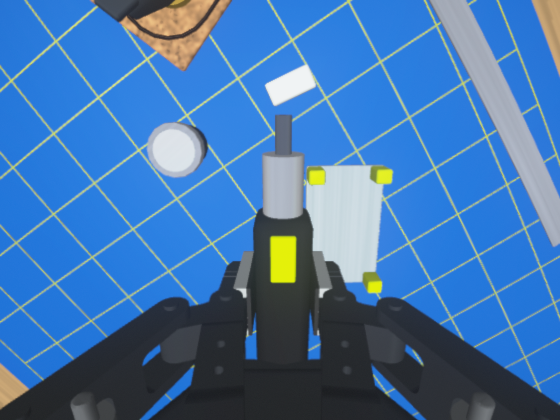

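Pen held straight; the cradle posts show at (317,177), (383,176), (373,286).

Run:
```python
from h import *
c=snap('wrist'); import go
h=cv2.cvtColor(c['color'],cv2.COLOR_RGB2HSV); m=cv2.inRange(h,(24,130,100),(42,255,255))
n,l,st,ce=cv2.connectedComponentsWithStats(m)
P=np.array([ray(c,[ce[i]],.022)[0,:2] for i in range(1,n) if st[i,4]>60 and ce[i][0]>300]); print(P.round(4))
P=sorted(P.tolist(),key=lambda p:-p[1]) 
for i in range(1,n):
    if st[i,4]>60: print(ce[i].round(), st[i,4], ray(c,[ce[i]],.022)[0,:2].round(4))
go.go(.6492,-.1268,.015,57.1)
```

```text
[[ 0.6561 -0.069 ]
 [ 0.6998 -0.0969]
 [ 0.648  -0.1776]]
[313. 175.] 280 [ 0.6561 -0.069 ]
[378. 174.] 300 [ 0.6998 -0.0969]
[283. 259.] 1232 [ 0.5971 -0.1165]
[369. 281.] 294 [ 0.648  -0.1776]
t 23.4 tcp [ 0.6162 -0.077   0.118 ] psi 56.9 -> shift [-0.0243  0.052   0.1044] turn -0.003 w 0.292 j6 0.28
```

```bash
python3 -m jog '[[-0.01,0.026,0,0,0],[-0.022,0.052,0,0,0],[-0.022,0.052,0,0,0],[-0.022,0.052,0,0,0],[-0.022,0.052,0.02,0,0],[-0.022,0.052,0.045,0,0],[-0.022,0.052,0.06,0,0],[-0.022,0.052,0.07,0,0],[-0.022,0.052,0.07,0,0],[-0.022,0.052,0.07,0,0]]'
python3 - <<'E'
from h import *
c=snap('wrist','w5.png');import go; go.go(.6506,-.125,.0106,57.2)
E
```

```text
t: 24.65
tcp_pos: [0.6502, -0.1247, 0.0502]
tcp_rot: [[0.546, 0.838, 0.028], [0.838, -0.546, -0.01], [0.007, 0.029, -1.0]]
ft_force: [0.3, -0.7, -1.0]
width: 0.295
t 24.7 tcp [ 0.6503 -0.1248  0.0504] psi 56.9 -> shift [-0.0003 -0.0008  0.0398] turn -0.005 w 0.29 j6 0.22
```

View pics/w5.png

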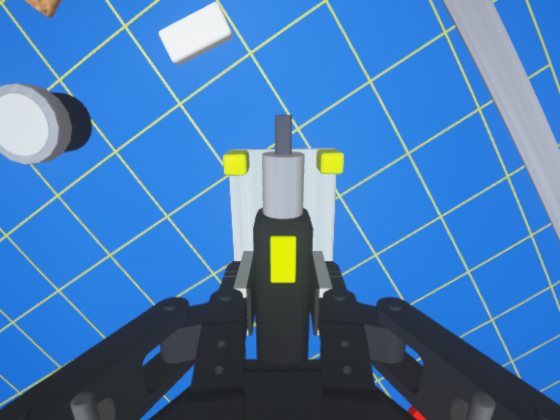

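Posts at cols 236 and 332 straddle the pen (col 284) evenly. Lower, release, retreat.

```bash
python3 -m jog '[[0,-0.001,0.02,0,0],[0,-0.001,0.03,0,0],[0,-0.001,0.038,0,0],[0,-0.001,0.0395,0,0],[0,-0.001,0.0395,0,0],[0,-0.001,0.0395,0,0.9],[0,-0.001,0.0395,0,0.9],[0,-0.001,0.0395,0,0.9],[0,-0.001,0.02,0,0.9],[0,-0.001,-0.03,0,0.9]]'
python3 go.py .45,-.25,.25
```

```text
t: 25.95
tcp_pos: [0.6468, -0.1233, 0.0793]
tcp_rot: [[0.546, 0.838, 0.023], [0.838, -0.546, -0.009], [0.005, 0.024, -1.0]]
ft_force: [1.4, -0.3, -0.2]
width: 0.897
t 25.95 tcp [ 0.6468 -0.1233  0.0793] psi 56.9 -> shift [-0.2126 -0.0916 -0.1741] turn 0.0 w 0.897 j6 0.22
```

```bash
python3 -m jog '[[0,0,-0.05,0,0.9],[0,0,-0.1,0,0.9],[-0.05,-0.014,-0.15,0,0.9],[-0.11,-0.03,-0.17,0,0.9],[-0.17,-0.045,-0.17,0,0.9],[-0.23,-0.06,-0.17,0,0.9],[-0.29,-0.078,-0.17,0,0.9],[-0.35,-0.094,-0.17,0,0.9],[-0.4,-0.107,-0.17,0,0.9],[-0.44,-0.118,-0.17,0,0.9]]'
sed -i "s#crop(356,222),crop(148,234)#crop(384,170),crop(110,182)#;s#crops.png#crops2.png#" m.py; python3 m.py
python3 - <<'E'
from h import *
snap('scene','scene2.png')
E
```

```text
t: 27.2
tcp_pos: [0.3017, -0.4278, 0.2457]
tcp_rot: [[0.547, 0.837, 0.024], [0.837, -0.547, -0.011], [0.004, 0.026, -1.0]]
ft_force: [0.9, -0.2, -0.7]
width: 0.899
red 409 [369.8 132.1] cen [ 0.6584 -0.3367] rect [ 658.8 -337.3] [60.7 63.6] 86.0
red 419 [425.4 156.8] cen [ 0.5876 -0.4858] rect [ 588.  -485.5] [61.1 65. ] 41.9
red 405 [384.7 169.6] cen [ 0.5531 -0.3693] rect [ 552.2 -368.8] [63.4 60.5] 89.2
red 213 [179.9 271.5] cen [0.2982 0.1671] rect [298.3 166.8] [40.8 37.4] 89.3
reddish z.008 409 [369.8 132.1] cen [ 0.6706 -0.3459] rect [ 671.1 -346.5] [62.6 65.6] 86.0
reddish z.008 419 [425.4 156.8] cen [ 0.5975 -0.4997] rect [ 598.  -499.3] [63.  67.1] 41.9
reddish z.008 405 [384.7 169.6] cen [ 0.562  -0.3795] rect [ 561.1 -378.9] [65.4 62.4] 89.2
reddish z.008 213 [179.9 271.5] cen [0.299  0.1738] rect [299.1 173.6] [42.1 38.6] 89.3
green 428 [108.9 182.2] cen [0.5322 0.3601] rect [531.3 359.2] [63.7 63.9] 26.0
greendish 428 [108.9 182.2] cen [0.5409 0.3737] rect [539.9 372.8] [65.8 66. ] 26.0
lime 21 [281.7 121.5] cen [ 0.6974 -0.0997] rect [696.6 -99.5] [ 9.8 15.6] 63.5
lime 33 [286.9 133.5] cen [ 0.6625 -0.1129] rect [ 662.6 -113.2] [23.1 10.2] 61.2
lime 21 [271.7 137.2] cen [ 0.6526 -0.0715] rect [652.5 -71.2] [10.3 14.4] 71.2
lime 97 [309.  148.1] cen [ 0.6202 -0.1714] rect [ 619.9 -171.4] [20.4 67.3] 57.3
pad 1052 [205.3 138. ] cen [0.6603 0.1107] rect [668.1 113. ] [145.4  83. ] 19.1
plate 503 [287.7 138.7] cen [ 0.6543 -0.1159] rect [ 655.7 -122.2] [116.4  82.1] 64.9
loupe 196 [243.2 162.6] cen [0.5811 0.0056] rect [582.7   7.7] [44.8 44.6] 72.0
bottle 166 [330.8 180.9] cen [ 0.5273 -0.225 ] rect [ 528.5 -227.6] [37.6 43.7] 22.5
```

View pics/crops2.png

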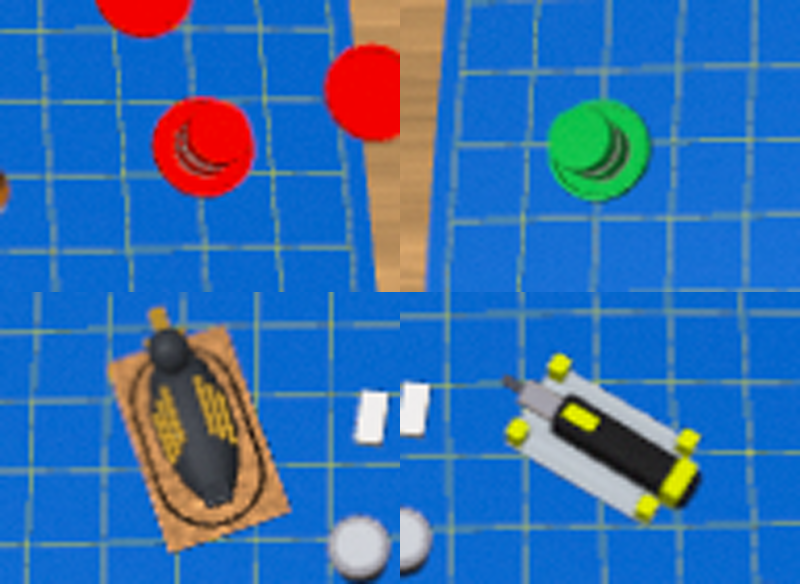

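View pics/scene2.png

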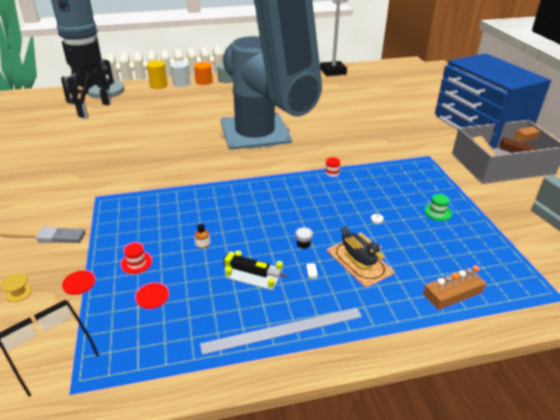

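Both views: all four items are upright in their places. A numeric check of the offsets from the crops:

Run:
```python
from h import *
c=snap('top')
r=lambda u,v,z:ray(c,[(u,v)],z)[0,:2]
n,t=r(269.9,125.1,.019),r(314.3,152,.02); u=(n-t)/np.linalg.norm(n-t); print('pen',(n+t)/2-u*.001,np.linalg.norm(n-t),np.degrees(np.arctan2(u[1],u[0])),'cradle .6500 -.1255 57')
b,t,h=r(195.6,106.8,.065),r(210.8,151.9,.045),r(198.5,115.9,.07); u=(b-t)/np.linalg.norm(b-t); print('duck',(b+t)/2,h-.04*u,np.degrees(np.arctan2(u[1],u[0])),'pad .6647 .112 19.1')
print('redlid',r(389.2,168.1,.046),'dish .562 -.3778; green',r(105.2,180.6,.046),'dish .540 .373')
```

```text
pen [ 0.64960266 -0.12744724] 0.14236499302977357 56.291946428163776 cradle .6500 -.1255 57
duck [0.66774328 0.10986086] [0.66157402 0.10799665] 18.23658236001776 pad .6647 .112 19.1
redlid [ 0.55603929 -0.38078841] dish .562 -.3778; green [0.53581816 0.3689678 ] dish .540 .373
```

Jar offsets read about 6 mm by eye (limit 11), so one closer look at both from the scene camera.

Run:
```python
from h import *
c=snap('scene'); im=c['color'][:,:,::-1].copy()
for o,uv in (((.562,-.3778),0),((.540,.373),0)):
    th=np.linspace(0,2*np.pi,60)
z=lambda x,y:cv2.resize(im[y-30:y+30,x-40:x+40],(400,300),interpolation=cv2.INTER_CUBIC)
cv2.imwrite('pics/jars.png',np.hstack([z(136,257),z(439,207)]))
```

```text
(no output)
```

View pics/jars.png

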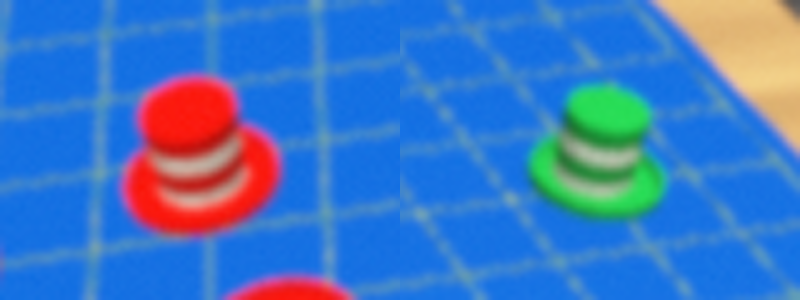

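Run:
```python
from h import *
c=snap('scene'); r=lambda u,v,z:ray(c,[(u,v)],z)[0,:2].round(4)
print('red lid',r(134,248.4,.046),'dish',r(136.5,263.4,.007)); print('green lid',r(440.8,198.6,.046),'dish',r(438.4,212.4,.007))
```

```text
red lid [ 0.5652 -0.3766] dish [ 0.5716 -0.3778]
green lid [0.5428 0.3718] dish [0.5487 0.3709]
```

```bash
python3 -c "
from station import bot
print(bot.state()['t']); print(bot.hand_in())"
```

```text
27.45
the job is handed in; nothing more can be done
None
```

I put the duck, both jars and the pen in their places and handed the job in at 27.5 s. No verdict was reported, and the arm was clear of everything.

- **Duck:** the top view put it 4–5 mm from the pad centre and about 1° off line. Limits are 15 mm and 0.22 rad (about 12.6°).
- **Pen:** it lies button up between the posts, about 2 mm off centre and about 1° off line, with the same limits.
- **Jars:** the last checks disagree here, because I picked out the lid centres by eye.
  - **Top view:** the red jar read about 6.6 mm off and the green about 5.9 mm, both towards the robot.
  - **Scene view, lid against the dish as seen there:** both again read about 6 mm off towards the robot. The jar hides the back of the dish, so that dish centre is biased.
  - **Scene view, lid against the dish centre measured earlier:** both read about 3 mm off, away from the robot.
  - Every reading is inside the 11 mm limit.
- **Upright and bystanders:** all four items look upright in both views. The top camera found the loupe and oil bottle at their starting positions to within a millimetre.

The tool had picked up a tilt of about 0.03 rad by the end. That is well below the 0.12 rad limit.

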